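# Extend the telescopic cop stand by one hole and lay the cop on it

## Robot

A 6-joint arm with a two-finger parallel gripper is mounted at the origin on a cart in front of the work surface, level with it; the furniture and walls round the work are solid. World frame = base frame: x ahead of the robot, y to its left, z up, the work surface at z = 0. Lengths are in m, angles in rad, forces in N, time in s.
With the tool pointing down it reaches from about 0.15 to 0.775 m from the base axis. Payload 6.1 kg.
Tool frame: the origin (TCP) lies between the finger pads; the fingertips stand 14 mm ahead of it and the grasp point (between the pads) lies 5 mm behind it; z points along the fingers, y is the direction in which the jaws open and shut (so a half turn about z gives the same grasp; the last joint's range is limited). The gripper opens to 85 mm and grips with 20 to 120 N. Pads are 22 mm wide; open, the fingers measure 114 mm over their backs; the gripper's body (76 mm by 85 mm) begins 54 mm behind the grasp point. The pads swing forward as they close: fully open they stand 13 mm farther back than shut.
Start: joints at [1.173, 0.126, -0.04, 1.405, 0, 1.571], TCP at [0.203, 0.484, 0.245] pointing down, gripper open.
Joint ranges: [-2.72, 2.72], [-0.95, 1.95], [-1.27, 1.35], [-1.78, 2.02], [-1.46, 1.47], [-3.14, 3.14]. Speed limits (rad/s): [2.39, 2.39, 3.01, 3.14, 3.14, 3.14].

## Interface

Orientations are given as a unit quaternion [w, x, y, z].
In Python, from workcell import get_state, snapshot, get_calibration, close_job, search_frame, silhouettes, tip_of gives the robot as it stands.
- The arm moves only by the tool apply_moves, never from a script. Its argument "deltas" is a list that holds one entry, the list of rows, each a list of 4 numbers: the shift along the tool's x, y, z scaled (see below), then the turn about the tool's z scaled (see below). A call has 1 to 10 rows; each row is the pose to reach, as a shift and turn from the pose commanded when the call began, along the tool's axes at that moment; what a row does not reach only later rows make up. The controller multiplies each number of a shift by 0.2 m and each number of a turn by pi/2 rad. A row lasts 1/10 s, in which the tool goes at most 50 mm and 8.59 degrees, less where a joint would pass 70% of its speed; a pose out of reach is approached as far as the arm can. A call with a number of a shift or a turn outside -1 to 1 is refused whole. A call with a gripper value outside its range is refused whole. "gripper" is the closure, from -1 (fully open) to 1 (shut), set as the call begins (left out, the last holds). The fingers move at their own pace and stop on an object; "force" is the grip in N (left out, the last holds). Time passes only in rows, so rows that repeat a pose let the fingers close. It gives the time, the measured TCP pose, the force and the opening at its end, in the units of the state.
- get_state(): the state, without advancing time (a new reading comes with each control period).
- snapshot(name): name is "side" or "top" or "wrist"; returns (picture, depth): 384x512x3 uint8, red, green, blue; 384x512 float32, m along the optical axis (not along the pixel's ray), 0 where there is no reading.
- get_calibration(name): a dict with "fovy" (degrees; the focal length in pixels is half the picture's height over the tangent of half this angle, whatever the lens; pixels are square), "cx", "cy" (the principal point, pixels), "distortion" ([k1, k2, p1, p2, k3] as OpenCV has them; the pictures are not rectified), "R" (3x3) and "t" (3): a world point X has camera coordinates R X + t. Camera axes: x right, y down, z forward; pixel columns grow to the right and rows downward; lengths in m; the calibration is good to about 2 mm. A picture is of the moment at which its call begins: read the wrist's pose just before it. get_calibration takes no time and is no camera call; for the wrist camera it gives the pose at the moment of the call.
- close_job(): hands the job in, once; it reports no verdict.
Trained networks look in the newest picture that a camera, given by its name, has taken for a name from the list of things; names that differ only in an ending like _2 or _b are one class to them, and where a whole thing is asked for, a point or a joint stands for the part that bears it (a point fixed in the world has none). Each returns a list of dicts, best first, with "confidence" (0 to 1); they miss things now and then, are a little off and sometimes report something else, mostly with a low value. They report only what shows in the picture. A call takes as long as a camera call.
- search_frame(camera, thing): "centre" ([x, y, z] in m, in world coordinates, good to about 4 mm: the middle of the surface that is visible of it).
- silhouettes(camera, thing): "region" (384x512 bool, what is visible of it).
- tip_of(camera, thing): "centre" ([x, y, z] in m, in world coordinates, good to about 4 mm: a listed point, or the origin of a listed thing).
The state is a dict: "t": time; "joint_pos": joint angles; "dq": joint speeds; "tau": joint torques, N m; "eef_pos": TCP position; "tcp_rot": TCP orientation; "ft_force": force on the tool from outside, world axes, zero at the start; "wrist_torque": the same for the moment, N m; "grip_width": opening from 0.0 (shut) to 1.0 (fully open).
Only numpy, scipy, OpenCV 4.12 (cv2) and the standard library are available. Lean on these libraries where they do the work, as an engineer would, in place of code of your own. Each camera call takes 0.05 s, during which the arm holds its last target. There are 200 camera calls.

## Task

Set up the telescopic stand for the white cop: press in the brass button so that the inner tube comes free, then push the red fork outwards until the button pops up through the next hole. Then take the cop from the wooden rack and lay it gently on the stand's two forks, centred, so that each bare tube end lies in a fork. Leave the bottle, the jar and the tape measure alone.

Things in the scene. Friction and masses are not known exactly. Their poses are not given: they have to be found in the camera images.
- seat (a point): Middle between the stand's two forks once the tube is out by one hole, where the cop's centre comes to lie (z 102 mm; its foot end 0.05 rad high). Axes: z up, y along the level telescopic tube, pointing the way the inner tube slides out, x across. The stand is fixed. Outer tube 30 mm square, top at z 60 mm, from y -195 to -10 mm here (the mouth; black collar up to z 63 mm).
- grey_fork (a point): Centre of the fixed grey fork's V, y -70.5 mm from the seat (z 102 mm). Both forks are alike: 6 mm thick along the tube, with a 90 degree V that opens upwards for a cop's bare end; they reach up to z 112 mm and are 57 mm across at the top, and their stems below z 86 mm are 18 mm wide. Base plate of the stand 70 mm wide.
- rest_face (a point): On the red fork, which stands on the end of the inner tube: middle of the flat stem face that looks at the grey fork, z 80 mm. At y +7.5 mm from the seat when closed, +67.5 mm when out by one hole. Pushing the fork here or higher along the seat's +y slides the inner tube out; 3 to 8 N move it.
- button_top (a point): Crown of the sprung brass button, 14 mm in diameter, carried by the inner tube. Popped through a hole it stands 6.5 mm proud of the outer tube's top (crown at z 66.5 mm); pressed straight down by about 4 to 8 N until nearly flush with it, it lets the tube go. Caught below the wall its crown is at about z 58 mm. At the start at y -160 mm from the seat.
- next_hole (a point): Centre of the next hole, 15 mm wide, in the outer tube's top (z 60 mm), y -100.5 mm from the seat. There the button must come up. The holes are 60 mm apart; a third one lies at y -40.5 mm and is not wanted.
- tube (a joint): How far the inner tube is out, in m: 0 closed, 0.060 out by one hole, 0.120 by two; about 1 mm play. When the button is pressed in the closed position a buffer spring throws the tube out to about 0.012 and the button stays caught below the wall; the tube then has to be pushed on to the next hole, where the button pops up by itself and locks it.
- button (a joint): How far the button is pressed in, in m: 0 fully out, 0.0065 flush with the outer tube, about 0.0085 when caught below the wall.
- cop_center (a point): Centre of the white cop (yarn on a tube, 158 mm long, about 130 g), on its axis; its z axis runs along it, from foot to tip. The yarn is 44 mm across in the middle, tapering to both ends; bare blue ends: foot 26 mm, tip 16 mm across. At first it lies in the wooden rack, centre at z 40 mm, the foot 0.05 rad high; grasp it across the middle from above. Either way round will do on the stand.
- rack: Wooden rack, fixed to the worktop: a board 50 x 168 x 8 mm with two V-forks 6 mm thick, 141 mm apart along its y axis, up to z 45 mm, which hold the cop by its bare ends. Origin at the centre of its underside.
- jar: Small jar with a blue lid, 51 mm in diameter, 66 mm high; bystander. Origin at its underside.
- measure: Yellow tape measure, 32 x 67 x 55 mm; bystander. Origin at its underside.
- oil: Small white bottle with a red spout, 32 mm in diameter, 119 mm high; bystander. Origin at its underside.

How it is judged:
By the outcome, as a careful person would: the job done as asked, in the order asked, and still so for the second after the job is handed in, with the robot touching nothing.
It also fails if it takes over 64 s, if anything falls off the work surface, if the arm or the gripper's body presses on something with over 40 N, if the wrist force passes 120 N, or if a joint passes its speed limit or range.

## Working session

There is one attempt and no reset: what is moved stays moved. The work goes in short steps, Python scripts to look and compute and a tool call to move; the robot and the scene stay as the last step left them, time stands still between calls to the robot, and variables do not carry over. Pictures are saved under pics/ and viewed, on a budget of 10 in all, crops included, one or two more only if the job needs it, and the job is handed in when it is done.

Besides the shell and the picture viewer there is one more tool, called after ">>>" as name(argument=value, ...), one argument or row to a line, values as JSON. apply_moves: Moves the arm, as the interface text tells. Its arguments: {"type":"object","properties":{"deltas":{"type":"array"},"gripper":{"type":"number"},"force":{"type":"number"}},"required":["deltas"]}

```bash
mkdir -p pics
cat > h.py <<'E'
import numpy as np, cv2
from workcell import *
from scipy.spatial.transform import Rotation as Ro
def state():
    s=get_state(); w,x,y,z=s["tcp_rot"]; return s,np.array(s["eef_pos"]),Ro.from_quat([x,y,z,w]).as_matrix()
def K(c):
    f=192/np.tan(np.radians(c["fovy"])/2); return np.array([[f,0,c["cx"]],[0,f,c["cy"]],[0,0,1]])
def back(c,uv,d):
    uv=np.array(uv,float).reshape(-1,1,2)
    n=cv2.undistortPoints(uv,K(c),np.array(c["distortion"],float)).reshape(-1,2)
    d=np.array(d).reshape(-1,1)
    return (np.hstack([n*d,d])-np.array(c["t"]))@np.array(c["R"])
def proj(c,X):
    R=np.array(c["R"]);return cv2.projectPoints(np.array(X,float).reshape(-1,1,3),cv2.Rodrigues(R)[0],np.array(c["t"],float),K(c),np.array(c["distortion"],float))[0].reshape(-1,2)
def save(n,img): cv2.imwrite("pics/"+n+".png",img[:,:,::-1])
E
python3 - <<'E'
from h import *
np.set_printoptions(precision=4,suppress=True)
s,p,R=state(); print(s["t"],p,R)
ims=[]
for cam in["side","top"]:
    im,d=snapshot(cam); ims.append(im)
    for th in["seat","grey_fork","rest_face","button_top","next_hole","cop_center","rack","jar","measure","oil"]:
        r=tip_of(cam,th)[:2]; print(cam,th,[(np.round(q["centre"],4).tolist(),round(q["confidence"],2)) for q in r])
for cam,im in zip(["side","top"],ims): save(cam+"0",im)
E
```

```text
0.0 [0.2032 0.4836 0.2445] [[-0.9219  0.3874 -0.0006]
 [ 0.3874  0.9219 -0.0015]
 [ 0.     -0.0016 -1.    ]]
side seat [([0.5106, -0.2308, 0.1013], 0.85)]
side grey_fork [([0.5278, -0.2986, 0.0974], 0.78)]
side rest_face [([0.5069, -0.2199, 0.0764], 0.64)]
side button_top [([0.4397, 0.1154, 0.0401], 0.72), ([0.6551, -0.248, -0.0021], 0.34)]
side next_hole [([0.5355, -0.3259, 0.0607], 0.85)]
side cop_center [([0.4416, 0.1175, 0.0412], 0.91)]
side rack [([0.4461, 0.1138, 0.0004], 0.56)]
side jar [([0.5083, -0.2294, 0.1004], 0.74), ([0.6575, -0.2474, -0.0031], 0.54)]
side measure [([0.6564, -0.3668, 0.0017], 0.6)]
side oil [([0.6614, -0.1202, 0.0011], 0.64)]
top seat [([0.5106, -0.2309, 0.1043], 0.67), ([0.6574, -0.245, -0.0022], 0.36)]
top grey_fork [([0.53, -0.2978, 0.1031], 0.55)]
top rest_face [([0.5064, -0.2195, 0.0721], 0.51)]
top button_top []
top next_hole [([0.5335, -0.3247, 0.0593], 0.69)]
top cop_center [([0.4399, 0.1176, 0.0401], 0.69)]
top rack [([0.4441, 0.1146, 0.0006], 0.56)]
top jar [([0.6572, -0.2451, -0.0044], 0.82)]
top measure [([0.6522, -0.366, 0.0005], 0.59)]
top oil [([0.6628, -0.1245, 0.0001], 0.53)]
```

Run:
```python
from h import *
a=cv2.imread("pics/side0.png");b=cv2.imread("pics/top0.png")
cv2.imwrite("pics/both0.png",cv2.resize(np.vstack([a[:,:],b]),None,fx=.78,fy=.78,interpolation=cv2.INTER_AREA))
# seat axis from tips: y dir
P={'seat':[.5106,-.2309],'grey':[.529,-.2982],'rest':[.5066,-.2197],'hole':[.5345,-.3253]}
Y={'seat':0,'grey':-.0705,'rest':.0075,'hole':-.1005}
A=np.array([P[k] for k in P]);yy=np.array([Y[k] for k in P])
best=[]
src=np.c_[0*yy,yy]; sc=src-src.mean(0); ac=A-A.mean(0)
U,S,V=np.linalg.svd(sc.T@ac); D=np.diag([1,np.sign(np.linalg.det(V.T@U.T))]); Rr=V.T@D@U.T
t=A.mean(0)-Rr@src.mean(0); print(Rr,t,A-(src@Rr.T+t)); print("button",Rr@[0,-.16]+t)
```

```text
[[ 0.96663092 -0.25617311]
 [ 0.25617311  0.96663092]] [ 0.50970392 -0.22901396] [[ 0.00089608 -0.00188604]
 [ 0.00123587 -0.00103856]
 [-0.00118263  0.00206423]
 [-0.00094932  0.00086037]]
button [ 0.55069162 -0.38367491]
```

View pics/both0.png

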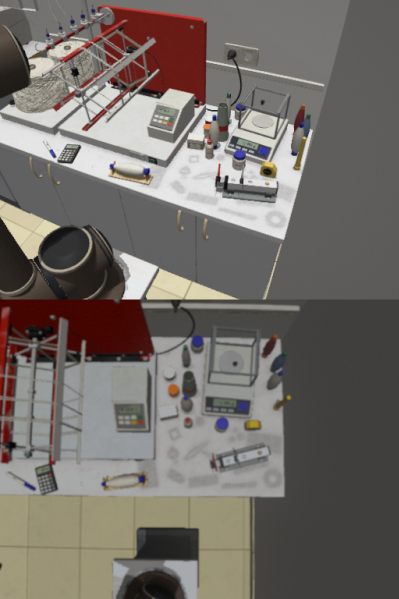

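The side view shows the rack and cop near (130,170). The stand is near (245,187) with its red fork on the left and the bystanders behind it. The network points fit the stand's axis to within 2 mm. Next I move over towards the stand.

>>> apply_moves(
  deltas=[
    [[-1,-1,0,0.582],[-1,-1,0,0.582],[-1,-1,0,0.582],[-1,-1,0,0.582],[-1,-1,0,0.582],[-1,-1,0,0.582],[-1,-1,0,0.582]],
  ],
  gripper=1,
)

```text
t: 1.8
eef_pos: [0.3111, 0.2192, 0.2457]
tcp_rot: [0.001, 0.613, 0.79, 0.0]
ft_force: [-0.3, 0.1, 0.3]
grip_width: 0.001
```

>>> apply_moves(
  deltas=[
    [[-1,0.25,0,0],[-1,0.25,0,0],[-1,0.25,0,0],[-1,0.25,0,0],[-1,0.25,0,0]],
  ],
)

```text
t: 2.3
eef_pos: [0.4118, 0.0383, 0.2451]
tcp_rot: [0.001, 0.612, 0.791, -0.0]
ft_force: [-0.1, 1.0, 0.2]
grip_width: 0.003
```

>>> apply_moves(
  deltas=[
    [[-1,0.25,0,0],[-1,0.25,0,0],[-1,0.25,0,0],[-1,0.25,0,0],[-1,0.25,0,0],[-1,0.25,0,0]],
  ],
)

```text
t: 2.9
eef_pos: [0.5099, -0.1391, 0.2444]
tcp_rot: [-0.001, 0.61, 0.792, -0.0]
ft_force: [-0.6, -0.7, -0.4]
grip_width: -0.001
```

>>> apply_moves(
  deltas=[
    [[-0.8,-0.1,0,0],[-0.8,-0.1,0,0],[-0.8,-0.1,0,0],[-0.8,-0.1,0,0],[-0.8,-0.1,0,0],[-0.8,-0.1,0,0]],
  ],
)

```text
t: 3.5
eef_pos: [0.5309, -0.2967, 0.2455]
tcp_rot: [-0.0, 0.609, 0.793, 0.0]
ft_force: [0.5, -0.0, 0.0]
grip_width: 0.005
```

Run:
```python
from h import *
np.set_printoptions(precision=4,suppress=True)
s,p,R=state(); print(s["t"],p,R)
c=get_calibration("wrist"); im,d=snapshot("wrist"); print(np.array(c["R"]),-np.array(c["R"]).T@c["t"])
for th in["seat","grey_fork","rest_face","button_top","next_hole"]:
    r=tip_of("wrist",th)[:2]; print(th,[(np.round(q["centre"],4).tolist(),round(q["confidence"],2)) for q in r])
for X in([.5507,-.3837,.0665],[.5355,-.326,.06],[.5278,-.2986,.102],[.507,-.2199,.08]): print(proj(c,X))
save("w1",im); np.save("w1d.npy",d)
import pickle; pickle.dump(c,open("w1c.pkl","wb"))
```

```text
3.5 [ 0.5309 -0.2967  0.2455] [[-0.2576  0.9662 -0.0001]
 [ 0.9662  0.2576  0.0009]
 [ 0.0009  0.0001 -1.    ]]
[[ 0.9664  0.257  -0.    ]
 [ 0.2457 -0.9239  0.2932]
 [ 0.0753 -0.2833 -0.9561]] [ 0.5119 -0.2241  0.3738]
seat [([0.508, -0.2297, 0.1059], 0.87)]
grey_fork [([0.5255, -0.2937, 0.1009], 0.95)]
rest_face [([0.5075, -0.2182, 0.0822], 0.64)]
button_top []
next_hole [([0.5342, -0.3252, 0.0626], 0.78)]
[[245.4809 239.6579]]
[[245.502 193.13 ]]
[[244.6375 179.9446]]
[[244.7215  98.0274]]
```

View pics/w1.png

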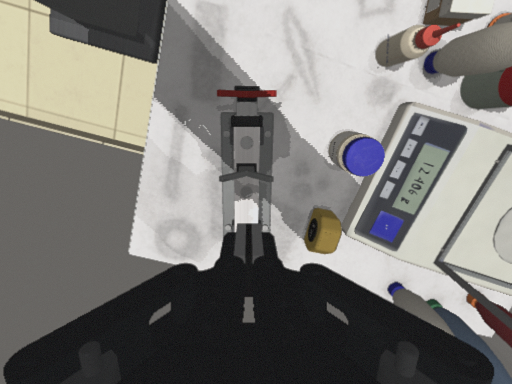

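>>> apply_moves(
  deltas=[
    [[-0.44,0,0.1,0],[-0.44,0,0.1,0],[-0.44,0,0.1,0],[-0.44,0,0.1,0]],
  ],
)

```text
t: 4.2
eef_pos: [0.5532, -0.384, 0.2243]
tcp_rot: [-0.001, 0.61, 0.792, 0.0]
ft_force: [-0.2, 0.1, -0.2]
grip_width: 0.001
```

Run:
```python
from h import *
import pickle
np.set_printoptions(precision=4,suppress=True)
s,p,R=state(); print(s["t"],p)
c=get_calibration("wrist"); im,d=snapshot("wrist")
for th in["grey_fork","rest_face","button_top","next_hole"]:
    r=tip_of("wrist",th)[:2]; print(th,[(np.round(q["centre"],4).tolist(),round(q["confidence"],2)) for q in r])
save("w2",im)
yd=np.array([-.2562,.9666]);xd=np.array([.9666,.2562]);o=np.array([.5097,-.2290])
def cloud(c,d):
    v,u=np.nonzero(d>0); P=back(c,np.c_[u,v],d[v,u]); return P,u,v
for nm,(cc,dd) in {"w1":(pickle.load(open("w1c.pkl","rb")),np.load("w1d.npy")),"w2":(c,d)}.items():
    P,u,v=cloud(cc,dd); q=P[:,:2]-o; sx=q@xd; sy=q@yd; z=P[:,2]
    def rep(n,m): print(nm,n,m.sum(),[ (round(float(np.percentile(a[m],5)),4),round(float(np.median(a[m])),4),round(float(np.percentile(a[m],95)),4)) for a in (sx,sy,z)] if m.sum()>3 else "")
    n=abs(sx)<.045
    rep("grey top",n&(abs(sy+.0705)<.02)&(z>.098)&(z<.12))
    rep("red top",n&(abs(sy-.0105)<.02)&(z>.098)&(z<.12))
    rep("tube top",n&(abs(sx)<.03)&(sy>-.15)&(sy<-.08)&(abs(z-.06)<.005))
    rep("button",(abs(sx)<.02)&(abs(sy+.16)<.02)&(z>.0635)&(z<.072))
cv2.imwrite("pics/w2c.png",cv2.resize(im[60:300,150:350,::-1],None,fx=2.5,fy=2.5))
```

```text
4.2 [ 0.5532 -0.384   0.2243]
grey_fork [([0.5204, -0.2947, 0.1019], 0.76)]
rest_face [([0.6543, -0.3663, -0.0028], 0.56)]
button_top [([0.55, -0.3828, 0.0668], 0.52)]
next_hole [([0.5354, -0.3272, 0.0591], 0.97)]
w1 grey top 219 [(-0.0243, -0.0094, 0.0266), (-0.071, -0.0678, -0.0655), (0.0989, 0.1061, 0.1106)]
w1 red top 256 [(-0.024, -0.0093, 0.028), (0.0108, 0.0134, 0.0161), (0.0993, 0.1066, 0.1107)]
w1 tube top 1105 [(-0.0128, 0.0007, 0.0143), (-0.1373, -0.1092, -0.0838), (0.0567, 0.0596, 0.0608)]
w1 button 0 
w2 grey top 306 [(-0.0244, -0.0098, 0.0269), (-0.0716, -0.0689, -0.0663), (0.0994, 0.1064, 0.1109)]
w2 red top 0 
w2 tube top 1883 [(-0.0127, 0.0011, 0.0142), (-0.1463, -0.1138, -0.0834), (0.0568, 0.0595, 0.0607)]
w2 button 68 [(-0.0033, 0.0011, 0.0051), (-0.161, -0.157, -0.1531), (0.0637, 0.0649, 0.0667)]
```

View pics/w2c.png

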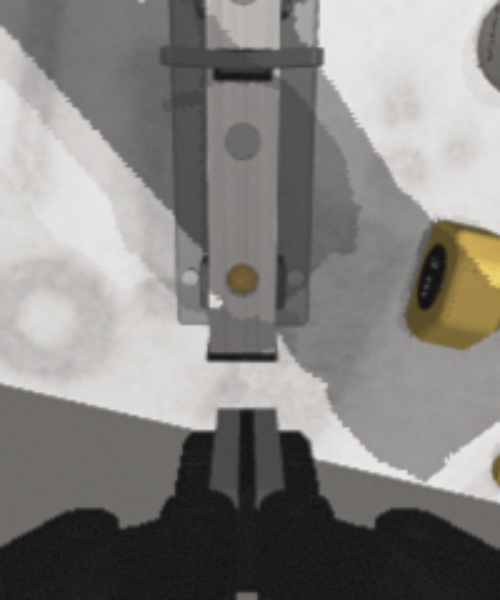

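The wrist crop shows the button at (242,278) and the next hole at (242,140), both on the tube's centre line. Depth puts the button crown at z≈66 mm. Now I descend over the button.

>>> apply_moves(
  deltas=[
    [[0.015,-0.006,0.3,0],[0.015,-0.006,0.55,0],[0.015,-0.006,0.69,0],[0.015,-0.006,0.69,0],[0.015,-0.006,0.69,0]],
  ],
)

```text
t: 4.95
eef_pos: [0.5516, -0.3807, 0.0884]
tcp_rot: [-0.0, 0.61, 0.793, -0.0]
ft_force: [0.1, -0.2, 1.2]
grip_width: 0.0
```

>>> apply_moves(
  deltas=[
    [[0,0,0.01,0],[0,0,0.02,0],[0,0,0.03,0],[0,0,0.03,0]],
  ],
)

```text
t: 5.35
eef_pos: [0.5518, -0.3814, 0.082]
tcp_rot: [0.001, 0.61, 0.792, 0.0]
ft_force: [0.7, -0.1, -1.1]
grip_width: 0.001
```

>>> apply_moves(
  deltas=[
    [[0,0,0.01,0],[0,0,0.02,0],[0,0,0.02,0]],
  ],
)

```text
t: 5.65
eef_pos: [0.5513, -0.3811, 0.0768]
tcp_rot: [-0.0, 0.61, 0.792, -0.0]
ft_force: [0.6, 0.9, 0.2]
grip_width: -0.001
```

>>> apply_moves(
  deltas=[
    [[0,0,0.01,0],[0,0,0.015,0],[0,0,0.015,0]],
  ],
)

```text
t: 5.95
eef_pos: [0.5515, -0.3812, 0.0742]
tcp_rot: [-0.0, 0.61, 0.792, -0.0]
ft_force: [0.7, 0.1, -0.0]
grip_width: -0.001
```

```bash
cat >> h.py <<'E'
yd=np.array([-.2562,.9666]);xd=np.array([.9666,.2562]);o=np.array([.5102,-.2268])
def fork(cam,a=-.02,b=.15):
    c=get_calibration(cam); im,d=snapshot(cam); v,u=np.nonzero(d>0); P=back(c,np.c_[u,v],d[v,u]); q=P[:,:2]-o; sx=q@xd; sy=q@yd
    m=(abs(sx)<.04)&(sy>a)&(sy<b)&(P[:,2]>.09)&(P[:,2]<.115); rgb=im[v,u].astype(int); m&=(rgb[:,0]>rgb[:,1]*2)
    print(cam,m.sum(),np.round(np.percentile(sy[m],[5,50,95]),4) if m.sum() else "", np.round(np.percentile(sx[m],[2,98]),4) if m.sum() else ""); return c,im,d
E
python3 - <<'E'
from h import *
s,p,R=state();print(s["ft_force"],p)
for cam in("wrist","top","side"):
    c,im,d=fork(cam); save(cam+"3",im)
    r=tip_of(cam,"rest_face")[:1]; print([(((np.array(q["centre"])[:2]-o)@yd).round(4),q["centre"],q["confidence"]) for q in r])
cv2.imwrite("pics/w3c.png",cv2.imread("pics/wrist3.png"))
E
```

```text
[ 0.68282687  0.09270525 -0.03978373] [ 0.55149857 -0.38121017  0.07422956]
wrist 0  
[]
top 5 [0.0235 0.0242 0.0248] [-0.0044  0.009 ]
[(np.float64(0.0194), [0.5057, -0.2079, 0.0757], 0.47)]
side 18 [0.0204 0.022  0.0235] [-0.0259  0.0239]
[(np.float64(0.0162), [0.5052, -0.2114, 0.0799], 0.84)]
```

View pics/w3c.png

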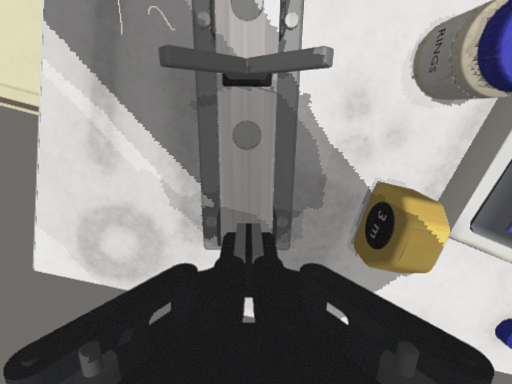

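The fork stands at about 22 mm in the seat frame, so the tube has sprung out by 12 mm and the button is caught. Next I rise, cross over the grey fork and come down between the forks.

>>> apply_moves(
  deltas=[
    [[0,0,-0.25,0],[0,0,-0.4,0],[0.1,0,-0.4,0],[0.35,0,-0.4,0],[0.6,0,-0.4,0],[0.725,0,-0.4,0],[0.725,0,-0.4,0],[0.725,0,-0.2,0],[0.725,0,-0.05,0],[0.725,0,-0.05,0]],
  ],
)

```text
t: 7.25
eef_pos: [0.5121, -0.2405, 0.0803]
tcp_rot: [-0.003, 0.61, 0.792, -0.001]
ft_force: [0.5, 0.2, -0.1]
grip_width: 0.002
```

>>> apply_moves(
  deltas=[
    [[0.06,0,0,0],[0.1,0,0,0],[0.13,0,0,0],[0.16,0,0,0],[0.19,0,0,0],[0.22,0,0,0],[0.24,0,0,0],[0.26,0,0,0],[0.28,0,0,0],[0.3,0,0,0]],
  ],
)

```text
t: 8.25
eef_pos: [0.5004, -0.1844, 0.0862]
tcp_rot: [0.003, 0.61, 0.792, -0.001]
ft_force: [2.0, -5.6, -0.9]
grip_width: 0.002
```

>>> apply_moves(
  deltas=[
    [[0.01,0,0,0],[0.02,0,0,0],[0.025,0,0,0],[0.03,0,0,0],[0.03,0,0,0]],
  ],
)

```text
t: 8.75
eef_pos: [0.498, -0.177, 0.0851]
tcp_rot: [0.001, 0.61, 0.793, 0.0]
ft_force: [0.4, -1.4, 1.0]
grip_width: 0.0
```

>>> apply_moves(
  deltas=[
    [[0.005,0,0,0],[0.01,0,0,0],[0.015,0,0,0],[0.015,0,0,0]],
  ],
)

```text
t: 9.15
eef_pos: [0.4963, -0.1739, 0.0839]
tcp_rot: [-0.001, 0.61, 0.793, -0.0]
ft_force: [-0.1, 1.0, 0.1]
grip_width: -0.003
```

Run:
```python
from h import *
s,p,R=state();print(s["ft_force"],p,(p[:2]-o)@yd)
for cam in("top","side"):
    c,im,d=fork(cam)
    r=tip_of(cam,"rest_face")[:1]; print([(((np.array(q["centre"])[:2]-o)@yd).round(4),q["centre"],q["confidence"]) for q in r])
    r=tip_of(cam,"button_top")[:1]; print([(((np.array(q["centre"])[:2]-o)@yd).round(4),q["centre"],q["confidence"]) for q in r])
```

```text
[-0.08748106  1.04288434  0.12977115] [ 0.49625615 -0.17386195  0.08387347] 0.0547423321224499
top 0  
[]
[]
side 2 [0.0677 0.0682 0.0687] [-0.0256 -0.0136]
[(np.float64(0.0627), [0.4898, -0.1673, 0.0824], 0.57)]
[(np.float64(0.0655), [0.4924, -0.1638, 0.0823], 0.24)]
```

>>> apply_moves(
  deltas=[
    [[0.005,0,0,0],[0.01,0,0,0],[0.01,0,0,0]],
  ],
)

```text
t: 9.75
eef_pos: [0.4963, -0.1727, 0.0843]
tcp_rot: [0.0, 0.61, 0.792, -0.0]
ft_force: [0.3, -1.9, -0.3]
grip_width: -0.002
```

>>> apply_moves(
  deltas=[
    [[0.005,0,0,0],[0.01,0,0,0],[0.01,0,0,0]],
  ],
)

```text
t: 10.05
eef_pos: [0.496, -0.1714, 0.0843]
tcp_rot: [0.001, 0.61, 0.792, -0.001]
ft_force: [1.2, -6.5, -2.4]
grip_width: 0.003
```

>>> apply_moves(
  deltas=[
    [[0.01,0,0,0],[0.01,0,0,0]],
  ],
)

```text
t: 10.25
eef_pos: [0.4959, -0.171, 0.0844]
tcp_rot: [0.002, 0.61, 0.792, -0.002]
ft_force: [2.7, -12.6, -3.8]
grip_width: 0.001
```

The push force rose to 12.6 N with no more travel, so the tube looks locked. I back off, rise and look.

>>> apply_moves(
  deltas=[
    [[-0.1,0,0,0],[-0.15,0,-0.2,0],[-0.2,0,-0.45,0],[-0.35,0,-0.7,0],[-0.55,0,-0.8,0],[-0.55,0,-0.8,0],[-0.55,0,-0.8,0],[-0.55,0,-0.8,0]],
  ],
  gripper=-1,
)

```text
t: 11.05
eef_pos: [0.5227, -0.2739, 0.2431]
tcp_rot: [-0.001, 0.61, 0.793, 0.0]
ft_force: [-0.6, -0.2, -0.3]
grip_width: 1.0
```

Run:
```python
from h import *
np.set_printoptions(precision=4,suppress=True)
s,p,R=state();print(s["t"],p,(p[:2]-o)@yd)
c,im,d=fork("wrist",.03)
for th in["seat","grey_fork","rest_face","button_top","next_hole"]:
    r=tip_of("wrist",th)[:2]; print(th,[(np.round(q["centre"],4).tolist(),((np.array(q["centre"])[:2]-o)@yd).round(4),round(q["confidence"],2)) for q in r])
v,u=np.nonzero(d>0); P=back(c,np.c_[u,v],d[v,u]); q=P[:,:2]-o; sx=q@xd; sy=q@yd;z=P[:,2]
for n,m in {"btn":(abs(sx)<.012)&(abs(sy+.1)<.02)&(z>.0625)&(z<.072),"grey":(abs(sx)<.04)&(abs(sy+.07)<.015)&(z>.098)&(z<.115),"red":(abs(sx)<.04)&(abs(sy-.07)<.015)&(z>.098)&(z<.115)}.items():
    print(n,m.sum(),[np.percentile(a[m],[2,50,98]) for a in(sx,sy,z)] if m.any() else "")
save("w4",im)
for cam in("top","side"):
    im,d=snapshot(cam)
    for th in["cop_center","rack"]:
        r=tip_of(cam,th)[:1]; print(cam,th,[(np.round(q["centre"],4).tolist(),round(q["confidence"],2)) for q in r])
    r=silhouettes(cam,"cop_center")
    if r:
        v,u=np.nonzero(r[0]["region"]&(d>0)); P=back(get_calibration(cam),np.c_[u,v],d[v,u]); P=P[P[:,2]>.015]
        m=P.mean(0); w,V=np.linalg.eigh(np.cov(P.T)); print(len(P),m,V[:,2],np.degrees(np.arctan2(V[1,2],V[0,2])))
```

```text
11.05 [ 0.5227 -0.2739  0.2431] -0.048785214290110006
wrist 364 [0.0682 0.0705 0.073 ] [-0.0254  0.0261]
seat [([0.5085, -0.2333, 0.1025], np.float64(-0.0058), 0.87)]
grey_fork [([0.5256, -0.2963, 0.1036], np.float64(-0.0711), 0.85)]
rest_face [([0.4937, -0.1568, 0.0802], np.float64(0.0719), 0.97), ([0.6514, -0.2489, -0.0015], np.float64(-0.0575), 0.32)]
button_top [([0.5338, -0.3266, 0.0665], np.float64(-0.1025), 0.47)]
next_hole [([0.5352, -0.3244, 0.0596], np.float64(-0.1007), 0.98)]
btn 70 [array([-0.0052, -0.0003,  0.0053]), array([-0.104 , -0.0984, -0.0941]), array([0.0626, 0.0646, 0.0667])]
grey 222 [array([-0.0266,  0.0003,  0.0266]), array([-0.0733, -0.0696, -0.0673]), array([0.0986, 0.1055, 0.1113])]
red 315 [array([-0.0261, -0.0092,  0.0277]), array([0.0678, 0.0703, 0.0735]), array([0.0982, 0.1059, 0.1113])]
top cop_center [([0.4423, 0.1174, 0.0413], 0.77)]
top rack [([0.4438, 0.1147, 0.0008], 0.85)]
583 [0.4472 0.1088 0.0546] [-0.1289  0.9902 -0.0547] 97.415426243208
side cop_center [([0.4437, 0.1142, 0.0438], 0.94)]
side rack [([0.4451, 0.1106, 0.0016], 0.56)]
```

View pics/w4.png

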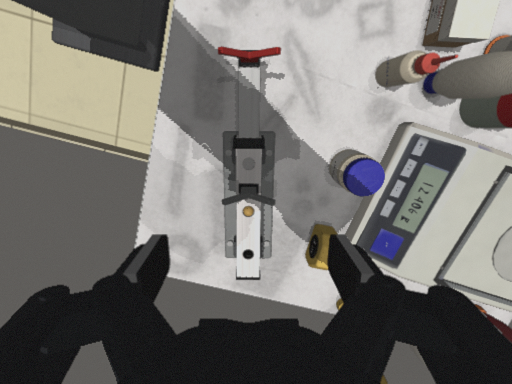

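The picture shows the brass button popped up through the next hole at (248,211), crown at z 66.7 mm, with the old hole dark and empty at (248,254). The forks sit symmetrically at -70.3 and +70.6 mm. On to the cop.

>>> apply_moves(
  deltas=[
    [[0.95,0.06,0,0],[0.95,0.06,0,0],[0.95,0.06,0,0],[0.95,0.06,0,0],[0.95,0.06,0,0]],
  ],
)

```text
t: 12.25
eef_pos: [0.4853, -0.0845, 0.245]
tcp_rot: [-0.0, 0.608, 0.794, 0.001]
ft_force: [0.8, -0.8, -0.3]
grip_width: 0.998
```

>>> apply_moves(
  deltas=[
    [[0.9,0.06,0,-0.08],[0.9,0.06,0,-0.08],[0.9,0.06,0,-0.08],[0.9,0.06,0,-0.08],[0.9,0.06,0,-0.08],[0.9,0.06,0,-0.08],[0.9,0.06,0,-0.08]],
  ],
)

```text
t: 12.95
eef_pos: [0.4523, 0.0881, 0.2443]
tcp_rot: [0.0, 0.559, 0.829, -0.0]
ft_force: [-0.1, -0.7, -0.1]
grip_width: 1.002
```

Run:
```python
from h import *
np.set_printoptions(precision=4,suppress=True)
s,p,R=state();print(s["t"],p,R[:,0],R[:,1])
c=get_calibration("wrist"); im,d=snapshot("wrist")
for th in["cop_center","rack"]:
    r=tip_of("wrist",th)[:1]; print(th,[(np.round(q["centre"],4).tolist(),round(q["confidence"],2)) for q in r])
r=silhouettes("wrist","cop_center")
v,u=np.nonzero(d>0); P=back(c,np.c_[u,v],d[v,u]); rgb=im[v,u].astype(int)
reg=r[0]["region"][v,u]; C=P[reg]; w,V=np.linalg.eigh(np.cov(C[:,:2].T)); a=V[:,1]*np.sign(V[1,1]); b=np.array([a[1],-a[0]])
print("ang",np.degrees(np.arctan2(a[1],a[0])),len(C),C.mean(0))
l=C[:,:2]@a; print("len",np.percentile(l,[.5,99.5]))
def mid(m):
    t=C[m][:,:2]@b; return np.percentile(t,[1,99]),np.percentile(C[m][:,2],99)
l0=l.min();L=l.max()-l0
for k in range(8):
    m=(l>l0+L*k/8)&(l<=l0+L*(k+1)/8); t,zt=mid(m); print(k,round(l0+L*(k+.5)/8,4),t,t.mean(),t[1]-t[0],zt)
lm=(np.percentile(l,.5)+np.percentile(l,99.5))/2
print("b",b,"a",a)
save("w5",im)
```

```text
12.95 [0.4523 0.0881 0.2443] [-0.374   0.9274 -0.0004] [ 0.9274  0.374  -0.    ]
cop_center [([0.4399, 0.1155, 0.0376], 0.62)]
rack []
ang 97.72682017367758 3683 [0.443  0.1158 0.0535]
len [-0.0213  0.133 ]
0 -0.0323 [0.4423 0.4721] 0.4571953141310206 0.02975102501751603 0.05702684151734578
1 -0.0094 [0.4414 0.4704] 0.45589272966557803 0.02907692354210606 0.05894443731838957
2 0.0135 [0.4338 0.4776] 0.45568236427285647 0.043826442735596494 0.06365598733028591
3 0.0364 [0.4323 0.4758] 0.45406661468859744 0.04355563567299792 0.06368858455723475
4 0.0593 [0.4339 0.4761] 0.45498727097580227 0.04219542298914153 0.0626566085675465
5 0.0822 [0.4354 0.4741] 0.45475617902862536 0.03863174876139297 0.05982918997401973
6 0.1051 [0.4402 0.4694] 0.4548220006422675 0.029187941862377442 0.05431800349585548
7 0.128 [0.4468 0.4648] 0.45580938718270825 0.017921813272710807 0.045641174395879
b [0.9909 0.1345] a [-0.1345  0.9909]
```

View pics/w5.png

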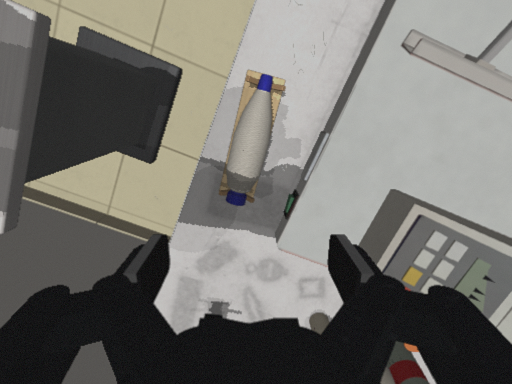

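The cop runs from the blue foot at (236,197) to the tip at (265,83). The white base edge is to its right. I check clearance for the open fingers before descending.

Run:
```python
from h import *
c=get_calibration("wrist"); im,d=snapshot("wrist")
v,u=np.nonzero(d>0); P=back(c,np.c_[u,v],d[v,u]); a=np.array([-.1345,.9909]);b=np.array([.9909,.1345]); q=P[:,:2]-[.4435,.1164]
l=q@a;t=q@b
for la in(-.09,-.06,-.03,0,.03,.06,.09):
    m=(abs(l-la)<.015)&(P[:,2]>.012)&(P[:,2]<.15)&(t>.03)&(t<.2); print(la,[ (round(float(t[k].min()),3),round(float(np.median(P[k,2])),3)) for k in [m] if m.any()])
```

```text
-0.09 [(0.068, 0.054)]
-0.06 [(0.067, 0.055)]
-0.03 [(0.076, 0.054)]
0 [(0.077, 0.053)]
0.03 [(0.081, 0.053)]
0.06 [(0.089, 0.053)]
0.09 [(0.093, 0.053)]
```

>>> apply_moves(
  deltas=[
    [[0.148,0.012,0.2,0.08],[0.148,0.012,0.4,0.159],[0.148,0.012,0.4,0.159],[0.148,0.012,0.4,0.159],[0.148,0.012,0.4,0.159]],
  ],
)

```text
t: 13.7
eef_pos: [0.4444, 0.1172, 0.1666]
tcp_rot: [0.001, 0.657, 0.753, 0.001]
ft_force: [0.9, 1.0, 1.1]
grip_width: 0.997
```

>>> apply_moves(
  deltas=[
    [[0,-0.003,0.2,0],[0,-0.003,0.4,0],[0,-0.003,0.55,0],[0,-0.003,0.62,0],[0,-0.003,0.66,0],[0,-0.003,0.66,0],[0,-0.003,0.66,0]],
  ],
)

```text
t: 14.4
eef_pos: [0.4438, 0.1174, 0.0339]
tcp_rot: [0.001, 0.658, 0.753, 0.001]
ft_force: [0.6, 0.8, 0.9]
grip_width: 0.998
```

>>> apply_moves(
  deltas=[
    [[0,0,0,0],[0,0,0,0],[0,0,0,0],[0,0,0,0],[0,0,0,0],[0,0,0,0],[0,0,0,0],[0,0,0,0]],
  ],
  gripper=1,
  force=30,
)

```text
t: 15.2
eef_pos: [0.4429, 0.1173, 0.0329]
tcp_rot: [0.0, 0.658, 0.753, 0.001]
ft_force: [-0.3, -0.1, 6.1]
grip_width: 0.487
```

>>> apply_moves(
  deltas=[
    [[0,0,-0.08,0],[0,0,-0.2,0],[0,0,-0.4,0],[0,0,-0.65,0],[0,0,-0.85,0],[0,0,-0.85,0],[0,0,-0.85,0]],
  ],
)

```text
t: 15.9
eef_pos: [0.4427, 0.1173, 0.2025]
tcp_rot: [0.0, 0.658, 0.753, 0.0]
ft_force: [0.3, 0.6, -1.1]
grip_width: 0.496
```

Run:
```python
from h import *
np.set_printoptions(precision=4,suppress=True)
s,p,R=state();print(s["t"],p,s["ft_force"],s["grip_width"])
c=get_calibration("wrist"); im,d=snapshot("wrist"); r=silhouettes("wrist","cop_center"); print([q["confidence"] for q in r])
v,u=np.nonzero(d>0); P=back(c,np.c_[u,v],d[v,u]); rgb=im[v,u].astype(int)
T=(P-p)@R   # tool frame
m=(abs(T[:,1])<.03)&(abs(T[:,0])<.11)&(abs(T[:,2])<.04)&(T[:,2]>-.03)
bl=m&(rgb[:,2]>rgb[:,0]*1.8)
for n,mm in(("all",m),("blue+",bl&(T[:,0]>0)),("blue-",bl&(T[:,0]<0)),("sil",r[0]["region"][v,u] if r else m&False)):
    if mm.sum()>3: print(n,mm.sum(),"x",np.percentile(T[mm,0],[.5,50,99.5]),"y",np.percentile(T[mm,1],[2,50,98]),"z",np.percentile(T[mm,2],[1,50,99]))
for th in["cop_center"]:
    print([( (R.T@(np.array(q["centre"])-p)).round(4),q["confidence"]) for q in tip_of("wrist",th)[:2]])
save("w6",im)
for cam in("side","top"):
    snapshot(cam); print(cam,[( (R.T@(np.array(q["centre"])-p)).round(4),q["confidence"]) for q in tip_of(cam,"cop_center")[:2]])
```

```text
15.9 [0.4427 0.1173 0.2025] [ 0.2503  0.5659 -1.0736] 0.49612167623125625
[0.71, 0.59]
all 16810 x [-0.0225  0.0177  0.0772] y [-0.0238  0.0002  0.0241] z [-0.0293 -0.0211 -0.0009]
blue+ 1370 x [0.0608 0.0693 0.078 ] y [-0.0068  0.0002  0.007 ] z [-0.0124 -0.0101 -0.0061]
sil 14976 x [-0.0239  0.0224  0.0772] y [-0.0184  0.0002  0.0191] z [-0.0294 -0.0212 -0.0061]
[(array([-0.0046, -0.004 , -0.0086]), 0.61)]
side [(array([-0.0002, -0.0017, -0.0056]), 0.76)]
top [(array([-0.5082,  0.1454,  0.1997]), 0.24)]
```

View pics/w6.png

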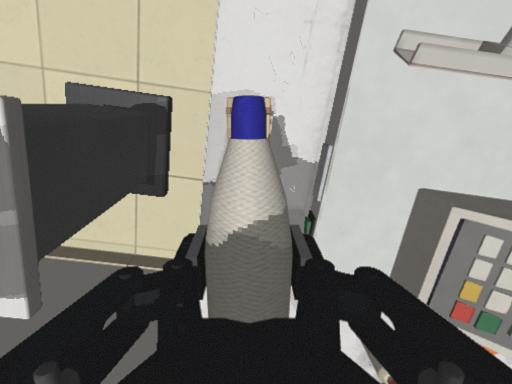

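The cop is held straight. In tool axes its centre is about x -1 mm, y 0 and z -8 mm. I carry it to above the seat.

>>> apply_moves(
  deltas=[
    [[-0.05,0,0,0],[-0.15,0.01,0,0],[-0.3,0.02,0,0],[-0.47,0.03,0,0],[-0.67,0.04,0,0],[-0.87,0.05,0,0]],
  ],
)

```text
t: 16.85
eef_pos: [0.4756, -0.0558, 0.2023]
tcp_rot: [0.0, 0.658, 0.753, -0.0]
ft_force: [0.0, 0.5, 0.4]
grip_width: 0.494
```

>>> apply_moves(
  deltas=[
    [[-0.2,0.01,0,-0.01],[-0.4,0.02,0,-0.03],[-0.57,0.03,0,-0.05],[-0.72,0.04,0,-0.079],[-0.82,0.053,0,-0.079],[-0.87,0.053,0,-0.079],[-0.875,0.053,0,-0.079],[-0.875,0.053,0,-0.079]],
  ],
)

```text
t: 17.65
eef_pos: [0.5095, -0.2252, 0.2022]
tcp_rot: [-0.0, 0.61, 0.792, 0.0]
ft_force: [0.2, 0.1, -0.7]
grip_width: 0.49
```

Run:
```python
from h import *
np.set_printoptions(precision=4,suppress=True)
s,p,R=state();print(s["t"],p,s["ft_force"],s["grip_width"])
e=np.array([.5099,-.2258])-p[:2]; print("need tool x,y",e@R[:2,0],e@R[:2,1],"yaw",np.degrees(np.arctan2(R[1,0],R[0,0])))
c,im,d=fork("wrist",.05)
v,u=np.nonzero(d>0); P=back(c,np.c_[u,v],d[v,u]); rgb=im[v,u].astype(int); T=(P-p)@R
bl=(abs(T[:,1])<.03)&(abs(T[:,0])<.11)&(abs(T[:,2])<.04)&(rgb[:,2]>rgb[:,0]*1.8)
print("tip end",np.percentile(T[bl,0],99.5),np.percentile(T[bl,2],[1,50]))
```

```text
17.65 [ 0.5095 -0.2252  0.2022] [ 0.2319  0.1436 -0.6658] 0.49015574433881376
need tool x,y -0.0006431116782149456 0.0002624123807371816 yaw 104.82534149862278
wrist 214 [0.0691 0.071  0.0732] [-0.0262  0.0273]
tip end 0.07798615926940453 [-0.0125 -0.01  ]
```

>>> apply_moves(
  deltas=[
    [[-0.003,0.002,0.1,0],[-0.003,0.002,0.22,0],[-0.003,0.002,0.34,0],[-0.003,0.002,0.43,0],[-0.003,0.002,0.48,0],[-0.003,0.002,0.5,0],[-0.003,0.002,0.51,0],[-0.003,0.002,0.51,0]],
  ],
)

```text
t: 18.5
eef_pos: [0.5107, -0.2263, 0.101]
tcp_rot: [0.001, 0.61, 0.793, 0.0]
ft_force: [-1.1, -0.2, -0.9]
grip_width: 0.495
```

>>> apply_moves(
  deltas=[
    [[0,0,0.005,0],[0,0,0.01,0],[0,0,0.015,0],[0,0,0.015,0]],
  ],
)

```text
t: 18.9
eef_pos: [0.5102, -0.2264, 0.0973]
tcp_rot: [0.0, 0.61, 0.792, -0.0]
ft_force: [-0.0, 0.9, -1.0]
grip_width: 0.493
```

>>> apply_moves(
  deltas=[
    [[0,0,0.005,0],[0,0,0.01,0],[0,0,0.01,0]],
  ],
)

```text
t: 19.2
eef_pos: [0.5103, -0.2264, 0.0953]
tcp_rot: [0.0, 0.61, 0.792, -0.0]
ft_force: [-0.9, -0.1, -0.3]
grip_width: 0.492
```

>>> apply_moves(
  deltas=[
    [[0,0,0.005,0],[0,0,0.005,0]],
  ],
)

```text
t: 19.4
eef_pos: [0.5104, -0.2264, 0.0951]
tcp_rot: [0.0, 0.61, 0.792, 0.0]
ft_force: [-1.9, 0.2, 5.0]
grip_width: 0.489
```

>>> apply_moves(
  deltas=[
    [[0,0,0.005,0],[0,0,0.005,0]],
  ],
)

```text
t: 19.6
eef_pos: [0.5104, -0.2265, 0.0949]
tcp_rot: [0.001, 0.61, 0.792, 0.0]
ft_force: [-4.0, 2.3, 9.9]
grip_width: 0.491
```

Contact came at z≈95 mm, as expected. I ease off a little, then open.

>>> apply_moves(
  deltas=[
    [[0,0,-0.005,0],[0,0,-0.005,0]],
  ],
)

```text
t: 19.8
eef_pos: [0.5104, -0.2264, 0.095]
tcp_rot: [0.0, 0.61, 0.792, 0.0]
ft_force: [-2.8, 1.7, 6.6]
grip_width: 0.489
```

>>> apply_moves(
  deltas=[
    [[0,0,0,0],[0,0,0,0],[0,0,0,0],[0,0,0,0],[0,0,0,0],[0,0,0,0],[0,0,0,0]],
  ],
  gripper=-1,
)

```text
t: 20.5
eef_pos: [0.5102, -0.2264, 0.0943]
tcp_rot: [-0.0, 0.61, 0.792, -0.0]
ft_force: [-0.9, 1.0, -0.3]
grip_width: 1.001
```

>>> apply_moves(
  deltas=[
    [[0,0,-0.05,0],[0,0,-0.15,0],[0,0,-0.3,0],[0,0,-0.5,0],[0,0,-0.7,0],[0,0,-0.7,0],[0,0,-0.7,0]],
  ],
)

```text
t: 21.2
eef_pos: [0.5109, -0.2266, 0.236]
tcp_rot: [0.002, 0.61, 0.792, 0.0]
ft_force: [-0.5, 0.1, -0.1]
grip_width: 1.003
```

Run:
```python
from h import *
np.set_printoptions(precision=4,suppress=True)
s,p,R=state();print(s["t"],p,s["ft_force"],s["grip_width"])
c,im,d=fork("wrist",.04)
v,u=np.nonzero(d>0); P=back(c,np.c_[u,v],d[v,u]); rgb=im[v,u].astype(int); q=P[:,:2]-o; sx=q@xd; sy=q@yd;z=P[:,2]
bl=(abs(sx)<.03)&(abs(sy)<.11)&(z>.08)&(rgb[:,2]>rgb[:,0]*1.8)
for n,m in(("tip",bl&(sy>0)),("foot",bl&(sy<0)),("mid",(abs(sx)<.03)&(abs(sy)<.01)&(z>.1)&(z<.14))):
    if m.any(): print(n,m.sum(),[np.percentile(a[m],[1,50,99]) for a in(sx,sy,z)])
for cam in("wrist","side","top"):
    if cam!="wrist": snapshot(cam)
    for th in("cop_center","seat"): print(cam,th,[(np.array(k["centre"]).round(4),((np.array(k["centre"])[:2]-o)@yd).round(4),k["confidence"]) for k in tip_of(cam,th)[:1]])
save("w7",im)
```

```text
21.2 [ 0.5109 -0.2266  0.236 ] [-0.4619  0.1001 -0.0775] 1.0032532048387588
wrist 243 [0.0688 0.0714 0.0733] [-0.0253  0.0262]
tip 306 [array([-0.0065,  0.0002,  0.0076]), array([0.0176, 0.0697, 0.0785]), array([0.1004, 0.105 , 0.3027])]
foot 314 [array([-0.0118, -0.0002,  0.0114]), array([-0.0769, -0.0698, -0.0637]), array([0.1074, 0.1154, 0.1189])]
mid 899 [array([-0.0207,  0.    ,  0.0217]), array([-0.0097,  0.0004,  0.0098]), array([0.1062, 0.1212, 0.1248])]
wrist cop_center [(array([ 0.5074, -0.2297,  0.1016]), np.float64(-0.0021), 0.68)]
wrist seat []
side cop_center [(array([ 0.5078, -0.2284,  0.1046]), np.float64(-0.0009), 0.94)]
side seat [(array([ 0.5088, -0.2293,  0.1028]), np.float64(-0.0021), 0.88)]
top cop_center [(array([0.4414, 0.1137, 0.0009]), np.float64(0.3468), 0.17)]
top seat []
```

View pics/w7.png

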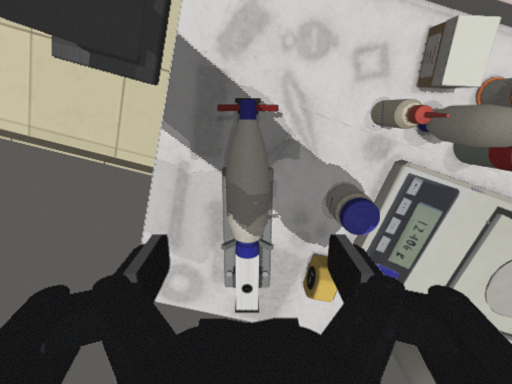

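The cop lies in both forks, tip at (248,108) and foot at (247,250). It is centred to about 1 mm, with its axis on the stand's centre line. The jar and the measure stand where they were. I hand the job in.

```bash
python3 -c "
from workcell import *
print(close_job())"
```

```text
the job is handed in; nothing more can be done
None
```

The job is done and handed in at about 21.5 s of the 64 s allowed. The tube is out by one hole and locked, and the white cop lies centred on the two forks.

- **Button:** I pressed it in from above, and the tube sprang out by about 12 mm.
- **Tube:** I pushed the red fork outwards until the force rose to 12.6 N with no more travel. The wrist picture then showed the button up through the next hole, crown at z 66.7 mm. The forks stood at -70.3 and +70.6 mm from the seat.
- **Cop:** I gripped it with 30 N, carried it over and lowered it until it touched at about 10 N. After letting go, the ends showed from about -77 to +78.5 mm along the stand and 0.2 mm or less to the side. Its height and the foot-high tilt were as expected.
- **Bystanders:** I never went near the bottle, jar or tape measure. The last picture shows nothing toppled, but I did not measure them again.

**Checks that disagreed or failed:**
- The trained networks put the seat 2 to 6 mm off my depth-based estimate. I used the depth, which agreed with the symmetric forks.
- During the press I saw no clear rise in force, so I confirmed the release from where the red fork stood.
- The top camera could not find the cop on the stand. Its one report was a low-confidence point at the empty rack.

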